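Rock the tapered stopper out of the stoneware jar

TASK

The wooden stopper is jammed in the squat white jar, and a straight pull would pick up the whole jar. Work it loose by rocking it along the width of its flat handle, well over to the left and then well over to the right, with its foot still in the jar's neck; then lift it out and stand it upright on the round cork coaster. Keep the jar standing flat on the counter throughout, and leave the salt shaker, the tea tin and the white brew pod near it where they are.

Things in the scene. Friction and masses are not known exactly. Their poses are not given: they have to be found in the camera images.
- jar: squat round white stoneware jar, loose on the counter on a rubber foot ring, 204 mm across, 80 mm high to the rim of its neck, about 1.8 kg; neck 68 mm across outside, mouth 50 mm. Origin: centre of its underside, z up. Two stiff seal pads in the neck, at its +y and -y sides, grip the stopper's lip with about 11 N each, so a straight pull needs over 20 N, more than the jar's weight
- stopper: tapered wooden stopper, 123 mm tall, 0.14 kg. Origin at the centre of its round flat foot (36 mm across), z up along it; foot 53 mm above the jar's origin when seated. Plug 27 mm long, 62 mm collar on the jar's rim (27 to 39 mm above the foot), then a flat upright handle 18 mm thick along x, 60 mm wide along y. Axes as the jar's at the start: y to the robot's left, turned up to 0.5 rad
- lip_left (a point): point on the stopper's left (+y) foot edge, 18 mm from its axis; 53 mm above the jar's origin when seated. When one side's lip has risen about 8 mm it is past its seal pad and does not sink back by itself: it stays propped on the pad
- lip_right (a point): point on the stopper's right (-y) foot edge, otherwise as lip_left
- handle_top (a point): centre of the handle's top, on the stopper's axis, 123 mm above the foot. Pushed along y near here (about 10 N) the stopper tips over its collar's edge: a lean of 0.25 rad (about 30 mm here) frees the side that rises; let go, it stays leaning about 0.2 rad. Then pushed 28 mm past upright the other way it is loose and stays leaning about 0.35 rad that way. Fast or much farther, it may fall out
- coaster: round cork coaster fixed to the counter, 130 mm across, 8 mm thick; origin at the centre of its underside, on the counter
- salt_shaker: glass and metal salt shaker, 44 mm across, 90 mm tall, loose between jar and coaster; origin at the centre of its underside
- tea_tin: square tea tin with a wooden lid, 58 x 58 x 75 mm, loose; origin at the centre of its underside
- brew_pod_0: white brew pod cup standing upside down, 51 mm across, 43 mm high, loose; origin at the centre of its underside
Mind the look-alikes: they are no part of the job. Of the things like the stopper, leave any that is turquoise; of the rest the larger one is meant.

How it is judged:
By the outcome, as a careful person would: the job done as asked, in the order asked, and still so for the second after the job is handed in, with the robot touching nothing.
It also fails if it takes over 72 s, if anything falls off the work surface, if the arm or the gripper's body presses on something with over 40 N, if the wrist force passes 120 N, or if a joint passes its speed limit or range.

ROBOT

A 7-joint arm with a two-finger parallel gripper is mounted at the origin on a cart in front of the work surface, level with it; the furniture and walls round the work are solid. World frame = base frame: x ahead of the robot, y to its left, z up, the work surface at z = 0. Lengths are in m, angles in degrees, forces in N, time in s.
With the tool pointing down it reaches from about 0.375 to 0.925 m from the base axis. Payload 3.1 kg.
Tool frame: the origin (TCP) lies on the centre line of the jaws, within the pads' length; the fingertips stand 17 mm ahead of it and the grasp point (between the pads) lies 2 mm behind it; z points along the fingers, y is the line along which they close (so a half turn about z gives the same grasp; the last joint's range is limited). The gripper opens to 85 mm and grips with 20 to 120 N. Pads are 22 mm wide; open, the fingers measure 114 mm over their backs; the gripper's body (76 mm by 85 mm) begins 54 mm behind the grasp point. The pads swing forward as they close: fully open they stand 13 mm farther back than shut.
Start: joints at [61.49, 21.939, 2.515, 91.553, -1.026, 66.532, -2.859], TCP at [0.253, -0.599, 0.248] pointing down, gripper open.
Joint ranges: [-149.38, 149.38], [-23.57, 123.04], [-84.95, 90], [0, 143.3], [-89.99, 269.99], [3.08, 112.72], [-163.45, 163.45]. Speed limits (degrees/s): [159.86, 159.86, 180, 180, 180, 180, 180].

INTERFACE

Orientations are given as a 3x3 rotation matrix whose columns are the frame's x, y, z axes.
In Python, from bench import monitor, viewer, order, masks_of gives the robot as it stands.
- The arm moves only by the tool arm_command, never from a script. Its argument "series" is text: rows parted by semicolons, each of 7 numbers parted by spaces: the turn, a rotation vector about the world's x, y, z normalised to -1 to 1, where 1 is 45 degrees, then the shift along the world's x, y, z normalised to -1 to 1, where 1 is 10 cm, then the opening, from 0 (shut) to 1 (fully open). A call has 1 to 12 rows; each row is the pose to reach, as a shift and turn from the pose commanded when the call began; what a row does not reach only later rows make up. A row lasts 1/10 s, in which the tool goes at most 50 mm and 8.59 degrees, less where a joint would pass 70% of its speed; a pose out of reach is approached as far as the arm can. A call with a number of a shift or a turn outside -1 to 1 is refused whole. A call with a gripper value outside its range is refused whole. The fingers move at their own pace and stop on an object; "newtons" is the grip in N (left out, the last holds). Time passes only in rows, so rows that repeat a pose let the fingers close. It gives the time, the measured TCP pose, the force, the opening and the grip force at its end, in the units of the state.
- monitor.state(): the state, without advancing time (a new reading comes with each control period).
- viewer.camera(name): name is "side" or "top" or "wrist"; returns a dict with "frame" (384x512x3 uint8, red, green, blue), "range_z" (384x512 float32, m along the optical axis (not along the pixel's ray), 0 where there is no reading), "fovy" (degrees; the focal length in pixels is half the picture's height over the tangent of half this angle, whatever the lens; pixels are square), "cx", "cy" (the principal point, pixels), "distortion" ([k1, k2, p1, p2, k3] as OpenCV has them; the pictures are not rectified), "eye" and "orientation" of the camera in the world; the wrist camera has in their place "mount" (4x4, takes a point from camera to tool coordinates, whose origin is the TCP and whose axes are the flange's). Camera axes: x right, y down, z forward; pixel columns grow to the right and rows downward; lengths in m; the calibration is good to about 2 mm. A picture is of the moment at which its call begins: read the wrist's pose just before it.
- order.hand_in(): hands the job in; it is judged then, once.
Trained networks look in a picture, given as the dict that the camera call returned (one of the last four; its "shot" number tells which), for a name from the list of things; names that differ only in an ending like _2 or _b are one class to them, and where a whole thing is asked for, a point or a joint stands for the part that bears it (a point fixed in the world has none). Each returns a list of dicts, best first, with "score" (0 to 1); they miss things now and then, are a little off and sometimes report something else, mostly with a low value. They report only what shows in the picture. A call takes as long as a camera call. They do not tell look-alikes from the thing itself.
- masks_of(target, picture): "pixels" (384x512 bool, what is visible of it) and "extent" ([centre column, centre row, width, height] in pixels, round what is visible of it).
The state is a dict: "time": time; "joint_pos": joint angles; "qd": joint speeds; "joint_efforts": joint torques, N m; "eef_pos": TCP position; "tcp_rot": TCP orientation; "ft_force": force on the tool from outside, world axes, zero at the start; "torque": the same for the moment, N m; "opening": opening from 0.0 (shut) to 1.0 (fully open); "grasp_force": force on a finger pad.
Only numpy, scipy, OpenCV 4.12 (cv2) and the standard library are available. Lean on these libraries where they do the work, as an engineer would, in place of code of your own. Each camera call takes 0.05 s, during which the arm holds its last target. There are 200 camera calls.

## Working session

There is one attempt and no reset: what is moved stays moved. The work goes in short steps, Python scripts to look and compute and a tool call to move; the robot and the scene stay as the last step left them, time stands still between calls to the robot, and variables do not carry over. Pictures are saved under pics/ and viewed, at most 10 in all, crops included, and the job is handed in when it is done.

Besides the shell and the picture viewer there is one more tool, called as name(argument=value, ...) on one line, values as JSON. arm_command: Moves the arm, as the interface text tells. Its arguments: {"type":"object","properties":{"series":{"type":"string"},"newtons":{"type":"number"}},"required":["series"]}

```bash
mkdir -p pics; ls; cat > h.py <<'E'
import numpy as np, cv2
from bench import monitor, viewer, order, masks_of
def K(p):
    f=p["frame"].shape[0]/2/np.tan(np.radians(p["fovy"])/2)
    return np.array([[f,0,p["cx"]],[0,f,p["cy"]],[0,0,1]])
def pose(p,st=None):
    if "eye" in p: return np.array(p["orientation"]),np.array(p["eye"])
    M=np.array(p["mount"]);R=np.array(st["tcp_rot"]);
    return R@M[:3,:3],R@M[:3,3]+np.array(st["eef_pos"])
def cloud(p,mask=None,st=None):
    R,t=pose(p,st);z=p["range_z"];m=z>0
    if mask is not None:m=m&mask
    v,u=np.nonzero(m)
    n=cv2.undistortPoints(np.stack([u,v],1).astype(np.float64)[:,None],K(p),np.array(p["distortion"],float))[:,0]
    P=np.c_[n,np.ones(len(n))]*z[v,u][:,None]
    return P@R.T+t,np.stack([u,v],1)
def proj(p,X,st=None):
    R,t=pose(p,st);c=(np.atleast_2d(X)-t)@R
    return cv2.projectPoints(c,np.zeros(3),np.zeros(3),K(p),np.array(p["distortion"],float))[0][:,0]
E
python3 - <<'E'
from h import *
s=monitor.state();print({k:np.round(v,3).tolist() for k,v in s.items()})
ims=[]
for n in["side","top"]:
    p=viewer.camera(n);ims.append(p["frame"])
    print(n,p["shot"],p["fovy"],p["distortion"],np.round(pose(p)[1],3),np.round(pose(p)[0],2).tolist())
    for t in["jar","stopper","coaster","salt_shaker","tea_tin","brew_pod_0"]:
        for d in masks_of(t,p)[:4]:
            if d["score"]<.2: continue
            X,_=cloud(p,d["pixels"])
            if len(X): print(t,round(d["score"],2),np.round(d["extent"]),len(X),"med",np.round(np.median(X,0),3),"lo",np.round(np.percentile(X,3,0),3),"hi",np.round(np.percentile(X,97,0),3))
for n,i in zip("st",ims): cv2.imwrite(f"pics/{n}0.png",i[...,::-1])
E
```

```text
pics
{'time': 0.0, 'joint_pos': [61.488, 21.991, 2.511, 91.65, -1.025, 66.531, -2.861], 'qd': [0.032, -0.069, -0.043, 0.073, -0.118, -0.042, 0.073], 'joint_efforts': [-0.0, -43.346, 1.025, -24.951, 0.011, 0.011, -0.0], 'eef_pos': [0.253, -0.598, 0.247], 'tcp_rot': [[0.921, 0.389, -0.001], [0.389, -0.921, 0.002], [-0.0, -0.003, -1.0]], 'ft_force': [0.124, -0.544, 0.117], 'torque': [-0.027, -0.009, 0.006], 'grasp_force': 0.0, 'opening': 1.001}
side 1 42.619037213107575 [-0.06616765  0.          0.          0.          0.        ] [ 0.278 -1.242  0.888] [[0.98, -0.11, 0.15], [-0.18, -0.51, 0.84], [-0.02, -0.85, -0.52]]
jar 0.92 [256. 273.  77.  64.] 3451 med [ 0.447 -0.3    0.057] lo [ 0.366 -0.35   0.011] hi [ 0.541 -0.19   0.076]
jar 0.57 [269. 318.  20.  24.] 377 med [ 0.452 -0.424  0.03 ] lo [ 0.434 -0.433  0.003] hi [ 0.472 -0.4    0.045]
stopper 0.85 [269. 218.  12.  29.] 353 med [ 0.539 -0.039  0.055] lo [ 0.518 -0.053  0.004] hi [ 0.561 -0.027  0.094]
stopper 0.76 [268. 183.  19.  36.] 341 med [0.572 0.131 0.042] lo [0.551 0.118 0.002] hi [0.599 0.167 0.124]
stopper 0.59 [256. 2
[... 1176 characters left out ...]
4  0.096]
coaster 0.66 [183. 216.  44.  44.] 1291 med [0.449 0.25  0.007] lo [0.395 0.194 0.002] hi [0.505 0.306 0.012]
salt_shaker 0.72 [264. 212.  14.  17.] 182 med [ 0.431 -0.006  0.076] lo [ 0.42  -0.024  0.014] hi [0.452 0.011 0.089]
tea_tin 0.65 [131. 192.  22.  23.] 421 med [0.536 0.399 0.055] lo [0.514 0.377 0.006] hi [0.567 0.43  0.071]
brew_pod_0 0.48 [388. 197.  21.  13.] 235 med [ 0.45  -0.403  0.035] lo [ 0.432 -0.428 -0.002] hi [ 0.471 -0.389  0.046]
brew_pod_0 0.42 [349. 191.  28.  26.] 456 med [ 0.451 -0.244  0.128] lo [ 0.432 -0.275  0.077] hi [ 0.474 -0.222  0.177]
brew_pod_0 0.4 [131. 191.  26.  20.] 423 med [0.536 0.4   0.055] lo [0.514 0.377 0.006] hi [0.568 0.43  0.071]
```

```bash
python3 - <<'E'
import cv2
a=cv2.imread("pics/s0.png")[130:350,190:320]; b=cv2.imread("pics/t0.png")[130:270,100:420]
a=cv2.resize(a,None,fx=2.3,fy=2.3); b=cv2.resize(b,None,fx=1.5,fy=1.5)
import numpy as np
c=np.zeros((max(a.shape[0],b.shape[0]),a.shape[1]+b.shape[1],3),np.uint8);c[:a.shape[0],:a.shape[1]]=a;c[:b.shape[0],a.shape[1]:]=b
print(c.shape);cv2.imwrite("pics/c0.png",c)
E
```

```text
(506, 779, 3)
```

View pics/c0.png

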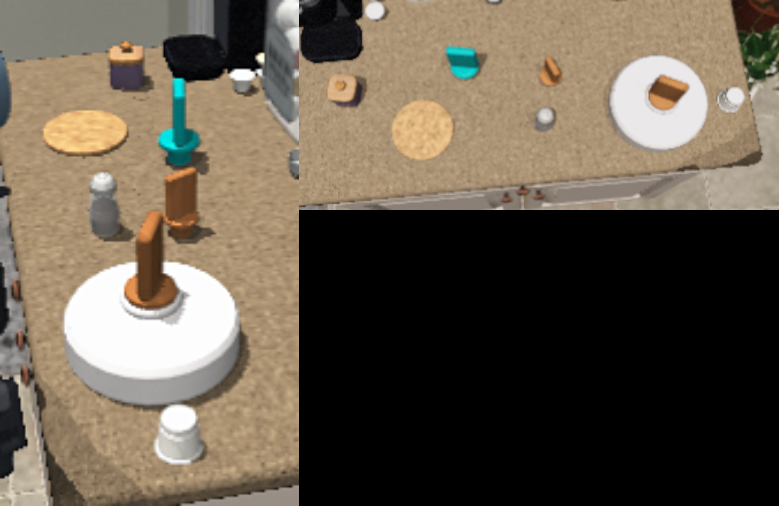

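```bash
cat >> h.py <<'E'
def near(p,c,st=None,r=.13,zlo=.10,zhi=.4):
    X,u=cloud(p,None,st);m=(np.hypot(X[:,0]-c[0],X[:,1]-c[1])<r)&(X[:,2]>zlo)&(X[:,2]<zhi);return X[m],u[m]
E
python3 - <<'E'
from h import *
for n in["side","top"]:
    p=viewer.camera(n);X,u=near(p,(.45,-.245))
    print(n,len(X),"ztop",np.percentile(X[:,2],[90,98,100]).round(4))
    T=X[X[:,2]>.168];r=cv2.minAreaRect(T[:,:2].astype(np.float32)*1000);print("top face",len(T),T.mean(0).round(4),r)
    J,_=near(p,(.45,-.245),zlo=.05,zhi=.075);
    C,_=near(p,(.45,-.245),r=.045,zlo=.076,zhi=.1);print("neck",cv2.minEnclosingCircle(C[:,:2].astype(np.float32)*1000),"jar",cv2.minEnclosingCircle(J[:,:2].astype(np.float32)*1000))
    for d in masks_of("coaster",p)[:1]:
        X,_=cloud(p,d["pixels"]);X=X[np.abs(X[:,2]-.008)<.005];print("coaster",cv2.fitEllipse(cv2.convexHull(X[:,:2].astype(np.float32)*1000)),np.median(X[:,2]))
E
```

```text
side 362 ztop [0.1758 0.1776 0.1788]
top face 113 [ 0.456  -0.256   0.1743] ((456.62994384765625, -252.078857421875), (58.752098083496094, 18.63844871520996), 64.03244018554688)
neck ((457.5245666503906, -252.22642517089844), 35.59531021118164) jar ((456.5450439453125, -254.84056091308594), 100.46974182128906)
coaster ((448.8968505859375, 250.93479919433594), (126.11222076416016, 147.58572387695312), 178.31040954589844) 0.007941558134827442
top 293 ztop [0.1753 0.178  0.1805]
top face 126 [ 0.4562 -0.2489  0.1737] ((457.2525939941406, -249.2957305908203), (58.0728645324707, 17.591020584106445), 61.39299774169922)
neck ((456.41064453125, -248.70806884765625), 34.52545928955078) jar ((456.6443176269531, -248.8817901611328), 98.91177368164062)
coaster ((449.7127685546875, 249.10598754882812), (129.77735900878906, 131.2611083984375), 5.995749473571777) 0.007292081096744507
```

arm_command(series="0 0 -0.15 0.15 0.25 0.1 1;0 0 -0.3 0.3 0.5 0.2 1;0 0 -0.45 0.4 0.75 0.3 1;0 0 -0.56 0.5 0.9 0.3 1;0 0 -0.56 0.5 0.9 0.3 1")

```text
time: 1.4
eef_pos: [0.3062, -0.5061, 0.2789]
tcp_rot: [[0.999, -0.034, 0.002], [-0.034, -0.999, 0.001], [0.002, -0.001, -1.0]]
ft_force: [0.3, -0.2, 0.5]
opening: 1.001
grasp_force: 0.0
```

arm_command(series="0 0 -0.15 0.15 0.25 0 1;0 0 -0.3 0.3 0.5 0 1;0 0 -0.45 0.4 0.75 0 1;0 0 -0.56 0.5 0.9 0 1;0 0 -0.56 0.5 0.9 0 1;0 0 -0.56 0.5 0.9 0 1")

```text
time: 2.0
eef_pos: [0.3521, -0.4201, 0.2782]
tcp_rot: [[0.888, -0.46, -0.001], [-0.46, -0.888, -0.001], [-0.0, 0.001, -1.0]]
ft_force: [-0.0, -1.1, -1.0]
opening: 1.003
grasp_force: 0.0
```

```bash
cat > w.py <<'E'
from h import *
def ss(s): print({k:np.round(s[k],4).tolist() for k in["time","eef_pos","tcp_rot","joint_pos","ft_force","opening","grasp_force"]})
if __name__=="__main__":
    s=monitor.state();ss(s);p=viewer.camera("wrist")
    cv2.imwrite("pics/w1.png",p["frame"][...,::-1])
    X,u=near(p,(.456,-.25),s,r=.06,zhi=.19);print(len(X))
    T=X[X[:,2]>.168];print(T.mean(0).round(4),cv2.minAreaRect(T[:,:2].astype(np.float32)*1000),np.percentile(X[:,2],98))
    C,_=near(p,(.456,-.25),s,r=.045,zlo=.076,zhi=.1);print("neck",cv2.minEnclosingCircle(C[:,:2].astype(np.float32)*1000))
E
python3 w.py
```

```text
{'time': 2.0, 'eef_pos': [0.3521, -0.4201, 0.2782], 'tcp_rot': [[0.888, -0.4598, -0.0007], [-0.4598, -0.888, -0.001], [-0.0002, 0.0012, -1.0]], 'joint_pos': [43.1971, 9.4401, 2.75, 103.8996, -0.4152, 66.6593, -71.2976], 'ft_force': [-0.0085, -1.0986, -0.9816], 'opening': 1.0026, 'grasp_force': 0.0}
2261
[ 0.4594 -0.254   0.1736] ((459.66082763671875, -251.20681762695312), (59.025943756103516, 18.007915496826172), 62.954036712646484) 0.17588180577107554
neck ((459.9342956542969, -251.3043975830078), 35.18941116333008)
```

arm_command(series="0 0 0 0.25 0.4 0 1;0 0 0 0.5 0.8 0 1;0 0 0 0.53 0.85 0 1;0 0 0 0.53 0.85 0 1")

```text
time: 2.45
eef_pos: [0.4065, -0.3336, 0.2783]
tcp_rot: [[0.889, -0.459, -0.0], [-0.459, -0.889, -0.0], [0.0, 0.0, -1.0]]
ft_force: [-1.0, -0.8, -0.5]
opening: 0.999
grasp_force: 0.0
```

arm_command(series="0 0 0 0.25 0.4 0 1;0 0 0 0.5 0.8 0 1;0 0 0 0.53 0.84 0 1;0 0 0 0.53 0.84 0 1;0 0 0 0.53 0.84 0 1")

```text
time: 2.95
eef_pos: [0.4575, -0.2531, 0.2781]
tcp_rot: [[0.885, -0.465, -0.001], [-0.465, -0.885, -0.001], [-0.0, 0.002, -1.0]]
ft_force: [0.9, 0.1, 0.7]
opening: 0.997
grasp_force: 0.0
```

```bash
cat > fit.py <<'E'
from w import *
from scipy.optimize import least_squares
from scipy.spatial.transform import Rotation as Ro
YAW=np.radians(62.8-90)
def sdf(q):
    b=np.abs(q-[0,0,81])-[9,30,42]
    h=np.linalg.norm(np.maximum(b,0),axis=1)+np.minimum(b.max(1),0)
    c=np.c_[np.hypot(q[:,0],q[:,1])-31,np.abs(q[:,2]-33)-6]
    k=np.linalg.norm(np.maximum(c,0),axis=1)+np.minimum(c.max(1),0)
    return np.minimum(h,k)
def rot(a): return Ro.from_euler("z",YAW)*Ro.from_euler("x",-a[0])*Ro.from_euler("y",a[1])   # a0>0: leans to +y'
def fit(x0,cams=("side","top","wrist"),zlo=.083,ytilt=False,c=None):
    Ps=[]
    for n in cams:
        s=monitor.state();p=viewer.camera(n);st=s if n=="wrist" else None
        for d in masks_of("stopper",p)[:4]:
            X,_=cloud(p,d["pixels"],st);m=np.median(X,0) if len(X) else np.ones(3)*9
            if d["score"]>.3 and np.hypot(*(m[:2]-np.array(x0[:2])))<.07 and len(X)>60:
                X=X[(X[:,2]>zlo)&(np.hypot(X[:,0]-x0[0],X[:,1]-x0[1])<.12)]
                Ps.append(X[::max(1,len(X)//400)]);print(n,len(X),round(d["score"],2));break
    P=np.vstack(Ps)*1000
    f=lambda v:np.r_[sdf(rot([v[3],v[4]]).inv().apply(P-v[:3]*1000)),v[4]*(50 if ytilt else 1e4)]
    best=min((least_squares(f,[*x0,a,0],x_scale=[.01,.01,.01,.1,.1],loss="soft_l1",f_scale=2) for a in(-.3,0,.3)),key=lambda r:r.cost)
    v=best.x;R=rot(v[3:]);print("foot",v[:3].round(4),"lean +y'",v[3].round(3),"xtilt",v[4].round(3),"cost/n",round(best.cost/len(P),2),
      "top",(v[:3]+R.apply([0,0,.123])).round(4),"lipL z",(v[:3]+R.apply([0,.018,0]))[2].round(4),"lipR z",(v[:3]+R.apply([0,-.018,0]))[2].round(4));return v
if __name__=="__main__":
    import sys;ss(monitor.state());fit([.458,-.251,.053],*( [sys.argv[1].split(",")] if len(sys.argv)>1 else []))
E
python3 fit.py; python3 w.py|tail -3
```

```text
{'time': 2.95, 'eef_pos': [0.4575, -0.2531, 0.2781], 'tcp_rot': [[0.8851, -0.4653, -0.0011], [-0.4653, -0.8851, -0.0014], [-0.0003, 0.0017, -1.0]], 'joint_pos': [30.1201, 6.965, -6.1941, 106.7391, 0.9251, 66.3644, -94.1325], 'ft_force': [0.9021, 0.0515, 0.6634], 'opening': 0.9973, 'grasp_force': 0.0}
side 570 0.86
top 398 0.89
wrist 2824 0.69
foot [ 0.4586 -0.2496  0.052 ] lean +y' 0.002 xtilt 0.0 cost/n 0.85 top [ 0.4587 -0.2494  0.175 ] lipL z 0.0519 lipR z 0.052
2033
[ 0.4612 -0.2515  0.1737] ((460.0835266113281, -250.56829833984375), (60.11159896850586, 18.168243408203125), 62.81806564331055) 0.17595327596737428
neck ((460.18560791015625, -250.9111328125), 34.81574630737305)
```

View pics/w1.png

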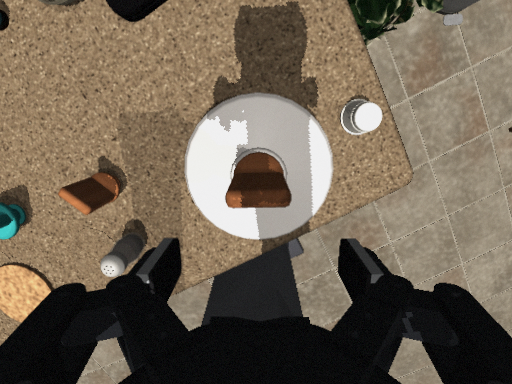

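arm_command(series="0 0 0 0.015 0.03 -0.2 1;0 0 0 0.015 0.03 -0.4 1;0 0 0 0.015 0.03 -0.6 1;0 0 0 0.015 0.03 -0.8 1;0 0 0 0.015 0.03 -1 1;0 0 0 0.015 0.03 -1 1")

```text
time: 3.9
eef_pos: [0.458, -0.2458, 0.1753]
tcp_rot: [[0.887, -0.462, -0.006], [-0.462, -0.887, 0.003], [-0.007, 0.0, -1.0]]
ft_force: [-1.1, 0.9, -0.2]
opening: 0.996
grasp_force: 0.0
```

arm_command(series="0 0 0 0 0 -0.1 1;0 0 0 0 0 -0.2 1;0 0 0 0 0 -0.2 1;0 0 0 0 0 -0.2 1")

```text
time: 4.3
eef_pos: [0.4606, -0.2468, 0.1584]
tcp_rot: [[0.887, -0.462, 0.0], [-0.462, -0.887, -0.0], [0.0, 0.0, -1.0]]
ft_force: [-0.6, 0.2, -0.2]
opening: 0.999
grasp_force: 0.0
```

```bash
python3 fit.py wrist; python3 fit.py side; cp pics/w1.png pics/w0.png; python3 w.py|tail -3
```

```text
{'time': 4.3, 'eef_pos': [0.4606, -0.2468, 0.1584], 'tcp_rot': [[0.8871, -0.4616, 0.0002], [-0.4616, -0.8871, -0.0001], [0.0002, 0.0, -1.0]], 'joint_pos': [29.4896, 14.5509, -6.5496, 113.3623, 2.0801, 52.1857, -95.6176], 'ft_force': [-0.6491, 0.1984, -0.2241], 'opening': 0.9988, 'grasp_force': 0.0}
{'time': 4.4, 'eef_pos': [0.461, -0.247, 0.1589], 'tcp_rot': [[0.8871, -0.4616, 0.0012], [-0.4616, -0.8871, -0.0005], [0.0013, -0.0001, -1.0]], 'joint_pos': [29.4921, 14.5212, -6.5507, 113.3348, 2.0785, 52.179, -95.6157], 'ft_force': [0.0042, -0.4785, 0.2579], 'opening': 1.0051, 'grasp_force': 0.0}
side 473 0.83
foot [ 0.4581 -0.2479  0.0526] lean +y' -0.028 xtilt -0.0 cost/n 1.04 top [ 0.4566 -0.2509  0.1756] lipL z 0.0531 lipR z 0.0521
11872
[ 0.4637 -0.2516  0.1755] ((461.9154968261719, -249.0018310546875), (110.49378967285156, 23.754674911499023), 62.54282760620117) 0.1873163440313676
neck ((460.6405334472656, -250.83424377441406), 34.84242248535156)Traceback (most recent call last):
  File "fit.py", line 27, in <module>
    import sys;ss(monitor.state());fit([.458,-.251,.053],*( [sys.argv[1].split(",")] if len(sys.argv)>1 else []))
                                   ~~~^^^^^^^^^^^^^^^^^^^^^^^^^^^^^^^^^^^^^^^^^^^^^^^^^^^^^^^^^^^^^^^^^^^^^^^^^^^
  File "fit.py", line 21, in fit
    P=np.vstack(Ps)*1000
      ~~~~~~~~~^^^^
    return _nx.concatenate(arrs, 0, dtype=dtype, casting=casting)
           ~~~~~~~~~~~~~~~^^^^^^^^^^^^^^^^^^^^^^^^^^^^^^^^^^^^^^^
ValueError: need at least one array to concatenate
```

View pics/w1.png

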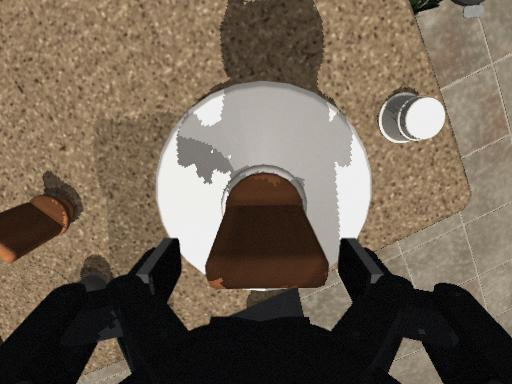

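```bash
python3 - <<'E'
t=open("fit.py").read();a=t.index("        for d in masks_of");b=t.index("    P=np.vstack")
t=t[:a]+'''        X,u=cloud(p,None,st);c=p["frame"][u[:,1],u[:,0]].astype(float)
        X=X[(c[:,0]>1.6*c[:,2]+8)&(X[:,2]>zlo)&(X[:,2]<x0[2]+.15)&(np.hypot(X[:,0]-x0[0],X[:,1]-x0[1])<.1)]
        print(n,len(X),end=" ")
        if len(X): Ps.append(X[::max(1,len(X)//400)])
'''+t[b:]
open("fit.py","w").write(t)
E
python3 fit.py
```

```text
{'time': 4.55, 'eef_pos': [0.4609, -0.2469, 0.1588], 'tcp_rot': [[0.8871, -0.4616, 0.001], [-0.4616, -0.8871, -0.0005], [0.0011, -0.0001, -1.0]], 'joint_pos': [29.4913, 14.521, -6.5512, 113.3465, 2.0777, 52.176, -95.6169], 'ft_force': [-0.6391, -0.6471, -0.544], 'opening': 1.0026, 'grasp_force': 0.0}
side 437 top 366 wrist 10449 foot [ 0.459  -0.2491  0.052 ] lean +y' -0.011 xtilt 0.0 cost/n 1.01 top [ 0.4583 -0.2503  0.175 ] lipL z 0.0522 lipR z 0.0518
```

arm_command(series="0 0 0 0.02 0.04 0 1;0 0 0 0.04 0.08 0 1;0 0 0 0.055 0.105 0 1;0 0 0 0.065 0.13 0 1;0 0 0 0.08 0.15 0 1;0 0 0 0.09 0.175 0 1;0 0 0 0.1 0.195 0 1;0 0 0 0.1 0.195 0 1")

```text
time: 5.5
eef_pos: [0.4699, -0.2305, 0.1594]
tcp_rot: [[0.886, -0.463, -0.0], [-0.463, -0.886, -0.004], [0.002, 0.004, -1.0]]
ft_force: [-3.0, -5.3, 4.4]
opening: 0.999
grasp_force: 3.4
```

```bash
python3 fit.py
```

```text
{'time': 5.5, 'eef_pos': [0.4699, -0.2305, 0.1594], 'tcp_rot': [[0.8862, -0.4633, -0.0002], [-0.4633, -0.8862, -0.0045], [0.0019, 0.004, -1.0]], 'joint_pos': [27.8074, 14.5391, -7.1134, 113.252, 2.5604, 52.2622, -98.2451], 'ft_force': [-3.0259, -5.3373, 4.3867], 'opening': 0.9986, 'grasp_force': 3.4452}
side 445 top 368 wrist 10573 foot [ 0.4595 -0.249   0.0544] lean +y' 0.088 xtilt 0.0 cost/n 1.17 top [ 0.4645 -0.2394  0.1769] lipL z 0.0528 lipR z 0.056
```

arm_command(series="0 0 0 0.01 0.02 0 1;0 0 0 0.02 0.04 0 1;0 0 0 0.03 0.06 0 1;0 0 0 0.04 0.08 0 1;0 0 0 0.05 0.1 0 1;0 0 0 0.06 0.12 0 1;0 0 0 0.065 0.13 0 1;0 0 0 0.065 0.13 0 1;0 0 0 0.065 0.13 0 1")

```text
time: 6.55
eef_pos: [0.4736, -0.2258, 0.1611]
tcp_rot: [[0.884, -0.468, -0.003], [-0.468, -0.884, -0.014], [0.004, 0.014, -1.0]]
ft_force: [-10.7, -15.4, 12.1]
opening: 0.999
grasp_force: 9.8
```

```bash
python3 fit.py
```

```text
{'time': 6.55, 'eef_pos': [0.4736, -0.2258, 0.1611], 'tcp_rot': [[0.8836, -0.4682, -0.0033], [-0.4682, -0.8835, -0.0142], [0.0037, 0.0141, -0.9999]], 'joint_pos': [26.846, 14.4935, -7.1261, 113.0739, 3.2872, 52.4845, -99.9719], 'ft_force': [-10.6971, -15.3599, 12.1344], 'opening': 0.9988, 'grasp_force': 9.8018}
side 437 top 360 wrist 10347 foot [ 0.4603 -0.2489  0.0555] lean +y' 0.129 xtilt 0.0 cost/n 0.98 top [ 0.4675 -0.2349  0.1774] lipL z 0.0532 lipR z 0.0578
```

arm_command(series="0 0 0 0 0 0.02 1;0 0 0 0 0 0.04 1;0 0 0 0 0 0.06 1;0 0 0 0.01 0.02 0.06 1;0 0 0 0.02 0.04 0.07 1;0 0 0 0.02 0.04 0.07 1")

```text
time: 7.3
eef_pos: [0.4797, -0.2083, 0.1651]
tcp_rot: [[0.888, -0.459, 0.0], [-0.459, -0.888, 0.001], [-0.0, -0.001, -1.0]]
ft_force: [0.1, -0.5, 0.4]
opening: 1.004
grasp_force: 0.3
```

```bash
python3 fit.py
```

```text
{'time': 7.3, 'eef_pos': [0.4797, -0.2083, 0.1651], 'tcp_rot': [[0.8883, -0.4592, 0.0002], [-0.4592, -0.8883, 0.0013], [-0.0004, -0.0012, -1.0]], 'joint_pos': [26.2137, 14.1743, -8.0965, 112.9462, 2.3817, 53.0508, -100.4082], 'ft_force': [0.0764, -0.513, 0.4275], 'opening': 1.0039, 'grasp_force': 0.2607}
side 444 top 357 wrist 10802 foot [ 0.4574 -0.2509  0.0632] lean +y' 0.365 xtilt -0.0 cost/n 1.17 top [ 0.4775 -0.2118  0.1781] lipL z 0.0568 lipR z 0.0696
```

arm_command(series="0 0 0 -0.03 -0.06 0 1;0 0 0 -0.06 -0.12 0 1;0 0 0 -0.09 -0.17 0 1;0 0 0 -0.12 -0.23 0 1;0 0 0 -0.15 -0.29 0 1;0 0 0 -0.18 -0.35 0 1;0 0 0 -0.21 -0.4 0 1;0 0 0 -0.23 -0.45 0 1;0 0 0 -0.255 -0.49 0 1;0 0 0 -0.275 -0.53 0 1;0 0 0 -0.275 -0.53 0 1")

```text
time: 8.55
eef_pos: [0.451, -0.2641, 0.1652]
tcp_rot: [[0.887, -0.463, -0.0], [-0.463, -0.887, -0.0], [-0.0, 0.0, -1.0]]
ft_force: [-0.7, 0.6, -1.4]
opening: 0.997
grasp_force: 0.1
```

```bash
python3 fit.py
```

```text
{'time': 8.55, 'eef_pos': [0.451, -0.2641, 0.1652], 'tcp_rot': [[0.8865, -0.4627, -0.0003], [-0.4627, -0.8865, -0.0004], [-0.0001, 0.0005, -1.0]], 'joint_pos': [31.0003, 14.0048, -5.8147, 113.0917, 1.7949, 52.9935, -93.2827], 'ft_force': [-0.6971, 0.6088, -1.4234], 'opening': 0.997, 'grasp_force': 0.0847}
side 485 top 364 wrist 11050 foot [ 0.4569 -0.2528  0.0614] lean +y' 0.01 xtilt 0.0 cost/n 1.07 top [ 0.4575 -0.2518  0.1844] lipL z 0.0613 lipR z 0.0616
```

arm_command(series="0 0 0 -0.015 -0.03 0 1;0 0 0 -0.03 -0.06 0 1;0 0 0 -0.045 -0.09 0.01 1;0 0 0 -0.06 -0.115 0.02 1;0 0 0 -0.07 -0.135 0.03 1;0 0 0 -0.08 -0.155 0.03 1;0 0 0 -0.09 -0.175 0.03 1;0 0 0 -0.1 -0.19 0.03 1;0 0 0 -0.1 -0.19 0.03 1")

```text
time: 9.6
eef_pos: [0.4412, -0.2826, 0.1682]
tcp_rot: [[0.887, -0.462, -0.0], [-0.462, -0.887, -0.0], [-0.0, 0.0, -1.0]]
ft_force: [0.5, 0.2, -0.4]
opening: 1.002
grasp_force: 0.0
```

```bash
python3 fit.py
```

```text
{'time': 9.6, 'eef_pos': [0.4412, -0.2826, 0.1682], 'tcp_rot': [[0.8869, -0.462, -0.0003], [-0.462, -0.8869, -0.0001], [-0.0002, 0.0002, -1.0]], 'joint_pos': [32.6488, 13.8855, -5.083, 112.8187, 1.5328, 53.3716, -90.7173], 'ft_force': [0.5275, 0.2285, -0.398], 'opening': 1.0022, 'grasp_force': 0.003}
side 484 top 379 wrist 10848 foot [ 0.4568 -0.2527  0.065 ] lean +y' -0.208 xtilt -0.0 cost/n 0.94 top [ 0.4452 -0.2753  0.1854] lipL z 0.0687 lipR z 0.0613
```

arm_command(series="0 0 0 -0.015 -0.03 0 1;0 0 0 -0.03 -0.055 0.01 1;0 0 0 -0.04 -0.075 0.02 1;0 0 0 -0.05 -0.095 0.03 1;0 0 0 -0.055 -0.105 0.03 1;0 0 0 -0.055 -0.105 0.03 1")

```text
time: 10.35
eef_pos: [0.4359, -0.2931, 0.1714]
tcp_rot: [[0.887, -0.462, 0.0], [-0.462, -0.887, -0.0], [0.0, 0.0, -1.0]]
ft_force: [-0.8, 0.3, -0.2]
opening: 0.997
grasp_force: 0.0
```

```bash
python3 fit.py; python3 w.py >/dev/null
```

```text
{'time': 10.35, 'eef_pos': [0.4359, -0.2931, 0.1714], 'tcp_rot': [[0.8869, -0.462, 0.0002], [-0.462, -0.8869, -0.0002], [0.0002, 0.0001, -1.0]], 'joint_pos': [33.5656, 13.7475, -4.6634, 112.5404, 1.3797, 53.7502, -89.2973], 'ft_force': [-0.7961, 0.3309, -0.1583], 'opening': 0.997, 'grasp_force': 0.0104}
side 490 top 407 wrist 10262 foot [ 0.4574 -0.2517  0.0673] lean +y' -0.343 xtilt -0.0 cost/n 0.99 top [ 0.4385 -0.2885  0.1831] lipL z 0.0733 lipR z 0.0612
```

View pics/w1.png

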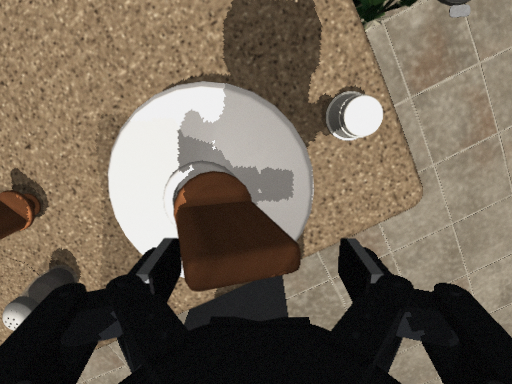

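arm_command(series="0.06 -0.03 0 0.01 0.02 0 1;0.13 -0.07 0 0.02 0.04 -0.01 1;0.2 -0.1 0 0.03 0.06 -0.02 1;0.26 -0.135 0 0.04 0.08 -0.03 1;0.33 -0.17 0 0.05 0.09 -0.04 1;0.387 -0.202 0 0.052 0.097 -0.043 1;0.387 -0.202 0 0.052 0.097 -0.043 1")

```text
time: 11.25
eef_pos: [0.4399, -0.2846, 0.1661]
tcp_rot: [[0.885, -0.438, 0.155], [-0.465, -0.834, 0.298], [-0.001, -0.336, -0.942]]
ft_force: [-0.2, -0.9, -0.6]
opening: 1.0
grasp_force: 0.0
```

```bash
python3 fit.py; python3 - <<'E'
from fit import *
s=monitor.state();R=rot([-.343,0]);print((R.inv().apply(np.array(s["eef_pos"])-[.4574,-.2517,.0673])).round(4),(R.inv().as_matrix()@np.array(s["tcp_rot"])).round(3))
E
```

```text
{'time': 11.25, 'eef_pos': [0.4399, -0.2846, 0.1661], 'tcp_rot': [[0.8854, -0.4382, 0.1552], [-0.4648, -0.8338, 0.2978], [-0.0011, -0.3358, -0.9419]], 'joint_pos': [45.4438, 17.4192, -6.9133, 110.9727, -20.5041, 57.4089, -66.9494], 'ft_force': [-0.2235, -0.8752, -0.6448], 'opening': 1.0003, 'grasp_force': 0.0}
side 440 top 415 wrist 10717 foot [ 0.4573 -0.2517  0.0672] lean +y' -0.343 xtilt -0.0 cost/n 1.06 top [ 0.4385 -0.2885  0.1831] lipL z 0.0733 lipR z 0.0612
[0.     0.0008 0.1056] [[ 1.    -0.004  0.002]
 [-0.004 -1.    -0.001]
 [ 0.002  0.001 -1.   ]]
```

Well aligned; close.

arm_command(series="0 0 0 0 0 0 0.5;0 0 0 0 0 0 0.5;0 0 0 0 0 0 0.4;0 0 0 0 0 0 0.4;0 0 0 0 0 0 0.4;0 0 0 0 0 0 0.4;0 0 0 0 0 0 0.4", newtons=40)

```text
time: 12.1
eef_pos: [0.4416, -0.2827, 0.1673]
tcp_rot: [[0.887, -0.434, 0.156], [-0.462, -0.835, 0.299], [0.001, -0.337, -0.942]]
ft_force: [0.5, 2.0, 2.2]
opening: 0.694
grasp_force: 47.0
```

```bash
python3 fit.py
```

```text
{'time': 12.1, 'eef_pos': [0.4416, -0.2827, 0.1673], 'tcp_rot': [[0.8871, -0.4343, 0.1561], [-0.4615, -0.8353, 0.2986], [0.0007, -0.337, -0.9415]], 'joint_pos': [45.312, 17.3343, -7.0334, 110.9435, -20.5773, 57.4405, -66.9459], 'ft_force': [0.5263, 2.041, 2.2235], 'opening': 0.6936, 'grasp_force': 46.9559}
side 423 top 392 wrist 10586 foot [ 0.4573 -0.2519  0.0668] lean +y' -0.33 xtilt -0.0 cost/n 1.02 top [ 0.439  -0.2873  0.1831] lipL z 0.0726 lipR z 0.0609
```

arm_command(series="0 0 0 0 0 0.03 0.4;0 0 0 0 0 0.07 0.4;0 0 0 0 0 0.12 0.4;0 0 0 0 0 0.17 0.4;0 0 0 0 0 0.23 0.4;0 0 0 0 0 0.3 0.4;0 0 0 0 0 0.37 0.4;0 0 0 0 0 0.44 0.4;0 0 0 0 0 0.5 0.4;0 0 0 0 0 0.5 0.4")

```text
time: 13.25
eef_pos: [0.4419, -0.2835, 0.2183]
tcp_rot: [[0.887, -0.434, 0.157], [-0.462, -0.836, 0.297], [0.003, -0.336, -0.942]]
ft_force: [0.4, 0.8, -1.7]
opening: 0.697
grasp_force: 46.6
```

```bash
python3 - <<'E'
from fit import *
ss(monitor.state());fit([.457,-.252,.117],zlo=.095)
p=viewer.camera("top")
C,_=near(p,(.456,-.25),None,r=.12,zlo=.06,zhi=.074);print(cv2.minEnclosingCircle(C[:,:2].astype(np.float32)*1000),np.percentile(C[:,2],[5,95]))
E
```

```text
{'time': 13.25, 'eef_pos': [0.4419, -0.2835, 0.2183], 'tcp_rot': [[0.887, -0.4341, 0.1574], [-0.4617, -0.836, 0.2965], [0.0029, -0.3357, -0.942]], 'joint_pos': [45.2265, 13.6657, -6.807, 108.6758, -19.9217, 62.9412, -68.9676], 'ft_force': [0.4479, 0.7765, -1.7467], 'opening': 0.6968, 'grasp_force': 46.5864}
side 490 top 443 wrist 10594 foot [ 0.4568 -0.2532  0.1166] lean +y' -0.312 xtilt -0.0 cost/n 1.84 top [ 0.4395 -0.2868  0.2337] lipL z 0.1221 lipR z 0.1111
((455.7890930175781, -247.04974365234375), 88.45087432861328) [0.06034345 0.07010816]
```

arm_command(series="-0.06 0.03 0 0 0 0.1 0.4;-0.13 0.07 0 0 0 0.2 0.4;-0.2 0.1 0 0 0 0.3 0.4;-0.26 0.135 0 0 0 0.4 0.4;-0.33 0.17 0 0 0 0.5 0.4;-0.387 0.202 0 0 0 0.6 0.4;-0.387 0.202 0 0 0 0.6 0.4;-0.387 0.202 0 0 0 0.6 0.4")

```text
time: 14.25
eef_pos: [0.4411, -0.2826, 0.2765]
tcp_rot: [[0.887, -0.461, -0.0], [-0.461, -0.887, 0.001], [-0.001, -0.001, -1.0]]
ft_force: [0.0, -0.5, -1.6]
opening: 0.693
grasp_force: 46.7
```

arm_command(series="0 0 0.05 0.002 0.2 0 0.4;0 0 0.1 0.005 0.4 0 0.4;0 0 0.15 0.007 0.6 0 0.4;0 0 0.2 0.01 0.8 0 0.4;0 0 0.2 0.015 1 0 0.4")

```text
time: 14.75
eef_pos: [0.4426, -0.1806, 0.2769]
tcp_rot: [[0.95, -0.314, -0.0], [-0.314, -0.95, 0.0], [-0.0, -0.0, -1.0]]
ft_force: [1.2, 0.8, -1.8]
opening: 0.699
grasp_force: 46.5
```

arm_command(series="0 0 0.05 0.002 0.2 0 0.4;0 0 0.1 0.005 0.4 0 0.4;0 0 0.15 0.007 0.6 0 0.4;0 0 0.2 0.01 0.8 0 0.4;0 0 0.2 0.015 1 0 0.4")

```text
time: 15.25
eef_pos: [0.4442, -0.0813, 0.277]
tcp_rot: [[0.987, -0.162, 0.0], [-0.162, -0.987, -0.0], [0.0, 0.0, -1.0]]
ft_force: [0.4, 0.3, -1.4]
opening: 0.693
grasp_force: 46.5
```

arm_command(series="0 0 0.05 0.002 0.2 0 0.4;0 0 0.1 0.005 0.4 0 0.4;0 0 0.15 0.007 0.6 0 0.4;0 0 0.2 0.01 0.8 0 0.4;0 0 0.2 0.015 1 0 0.4")

```text
time: 15.75
eef_pos: [0.4457, 0.0186, 0.277]
tcp_rot: [[1.0, -0.006, 0.0], [-0.006, -1.0, 0.0], [0.0, -0.0, -1.0]]
ft_force: [0.5, -0.2, -0.7]
opening: 0.699
grasp_force: 46.5
```

arm_command(series="0 0 0.05 0.002 0.2 0 0.4;0 0 0.1 0.005 0.4 0 0.4;0 0 0.15 0.007 0.6 0 0.4;0 0 0.2 0.01 0.8 0 0.4;0 0 0.2 0.015 1 0 0.4")

```text
time: 16.25
eef_pos: [0.4472, 0.1186, 0.277]
tcp_rot: [[0.989, 0.151, 0.0], [0.151, -0.989, 0.0], [0.0, -0.0, -1.0]]
ft_force: [-0.0, 0.3, -0.7]
opening: 0.695
grasp_force: 46.5
```

arm_command(series="0 0 0.05 0.002 0.2 0 0.4;0 0 0.1 0.005 0.4 0 0.4;0 0 0.15 0.007 0.6 0 0.4;0 0 0.2 0.01 0.8 0 0.4;0 0 0.2 0.01 0.95 0 0.4;0 0 0.2 0.015 1 0 0.4;0 0 0.2 0.015 1 0 0.4")

```text
time: 16.95
eef_pos: [0.4486, 0.2182, 0.2769]
tcp_rot: [[0.953, 0.304, -0.0], [0.304, -0.953, 0.0], [-0.0, -0.0, -1.0]]
ft_force: [0.0, -0.1, -1.4]
opening: 0.696
grasp_force: 46.6
```

```bash
cat > f2.py <<'E'
import fit;from fit import *
s=monitor.state();ss(s);R=np.array(s["tcp_rot"]);fit.YAW=np.arctan2(-R[1,1],-R[0,1])-np.pi/2
e=np.array(s["eef_pos"]);fit.fit([e[0],e[1],e[2]-.106],zlo=max(e[2]-.1,.02),ytilt=True)
E
python3 f2.py
```

```text
{'time': 16.95, 'eef_pos': [0.4486, 0.2182, 0.2769], 'tcp_rot': [[0.9528, 0.3036, -0.0004], [0.3036, -0.9528, 0.0003], [-0.0002, -0.0004, -1.0]], 'joint_pos': [4.7689, 6.5843, -37.4027, 108.5407, 4.3334, 66.2875, -106.5254], 'ft_force': [0.0083, -0.1344, -1.4184], 'opening': 0.6956, 'grasp_force': 46.5705}Traceback (most recent call last):
  File "f2.py", line 3, in <module>
    e=np.array(s["eef_pos"]);fit.fit([e[0],e[1],e[2]-.106],zlo=max(e[2]-.1,.02),ytilt=True)
                             ^^^^^^^
AttributeError: 'function' object has no attribute 'fit'
```

```bash
sed -i '1s/.*/import fit as F;from w import */;s/fit\.YAW/F.YAW/;s/;fit\.fit/;F.fit/' f2.py; python3 f2.py
```

```text
{'time': 16.95, 'eef_pos': [0.4486, 0.2182, 0.2769], 'tcp_rot': [[0.9528, 0.3036, -0.0004], [0.3036, -0.9528, 0.0003], [-0.0002, -0.0004, -1.0]], 'joint_pos': [4.7689, 6.5843, -37.4027, 108.5407, 4.3334, 66.2875, -106.5254], 'ft_force': [0.0083, -0.1344, -1.4184], 'opening': 0.6956, 'grasp_force': 46.5705}
side 348 top 0 wrist 10666 foot [0.4487 0.2176 0.17  ] lean +y' 0.004 xtilt -0.002 cost/n 1.67 top [0.4484 0.218  0.293 ] lipL z 0.1699 lipR z 0.17
```

arm_command(series="0 0 0 0.01 0.1 0 0.4;0 0 0 0.01 0.2 0 0.4;0 0 0 0.01 0.31 -0.1 0.4;0 0 0 0.01 0.31 -0.25 0.4;0 0 0 0.01 0.31 -0.4 0.4;0 0 0 0.01 0.31 -0.55 0.4;0 0 0 0.01 0.31 -0.7 0.4;0 0 0 0.01 0.31 -0.85 0.4;0 0 0 0.01 0.31 -1 0.4;0 0 0 0.01 0.31 -1 0.4;0 0 0 0.01 0.31 -1 0.4")

```text
time: 18.2
eef_pos: [0.4496, 0.2479, 0.1765]
tcp_rot: [[0.954, 0.301, -0.001], [0.301, -0.954, -0.0], [-0.001, -0.0, -1.0]]
ft_force: [-0.2, -0.2, -1.3]
opening: 0.696
grasp_force: 46.5
```

```bash
python3 f2.py; python3 - <<'E'
from h import *
p=viewer.camera("top");d=masks_of("coaster",p)[0];X,_=cloud(p,d["pixels"]);X=X[np.abs(X[:,2]-.008)<.006];print(cv2.fitEllipse(cv2.convexHull(X[:,:2].astype(np.float32)*1000)),np.median(X[:,2]))
p=viewer.camera("side");cv2.imwrite("pics/s2.png",cv2.resize(p["frame"][100:360,150:330],None,fx=2.2,fy=2.2)[...,::-1])
E
```

```text
{'time': 18.2, 'eef_pos': [0.4496, 0.2479, 0.1765], 'tcp_rot': [[0.9537, 0.3008, -0.0008], [0.3008, -0.9537, -0.0001], [-0.0008, -0.0002, -1.0]], 'joint_pos': [-0.1068, 15.6979, -37.3853, 112.4891, 11.4685, 55.5065, -115.5012], 'ft_force': [-0.2065, -0.1633, -1.2733], 'opening': 0.696, 'grasp_force': 46.5216}
side 325 top 32 wrist 10663 foot [0.4497 0.2481 0.0708] lean +y' -0.006 xtilt 0.005 cost/n 1.67 top [0.4505 0.2476 0.1938] lipL z 0.0709 lipR z 0.0707
((422.314697265625, 275.5452880859375), (49.85036849975586, 121.62985229492188), 135.45765686035156) 0.007047671165493874
```

View pics/s2.png

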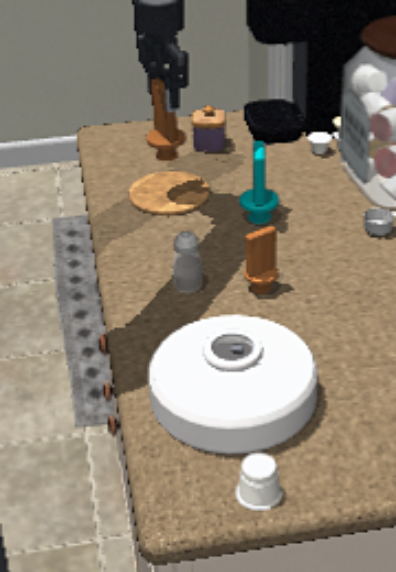

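arm_command(series="0 0 0 0 0.015 -0.1 0.4;0 0 0 0 0.015 -0.2 0.4;0 0 0 0 0.015 -0.3 0.4;0 0 0 0 0.015 -0.4 0.4;0 0 0 0 0.015 -0.48 0.4;0 0 0 0 0.015 -0.54 0.4;0 0 0 0 0.015 -0.58 0.4;0 0 0 0 0.015 -0.6 0.4;0 0 0 0 0.015 -0.6 0.4")

```text
time: 19.4
eef_pos: [0.4497, 0.2495, 0.1169]
tcp_rot: [[0.954, 0.301, -0.0], [0.301, -0.954, 0.0], [-0.0, -0.0, -1.0]]
ft_force: [-1.3, -0.6, -1.7]
opening: 0.698
grasp_force: 46.6
```

arm_command(series="0 0 0 0 0 -0.01 0.4;0 0 0 0 0 -0.02 0.4;0 0 0 0 0 -0.03 0.4;0 0 0 0 0 -0.03 0.4")

```text
time: 19.8
eef_pos: [0.4497, 0.2494, 0.114]
tcp_rot: [[0.954, 0.301, 0.0], [0.301, -0.954, -0.0], [0.0, 0.0, -1.0]]
ft_force: [0.1, 0.9, -1.5]
opening: 0.695
grasp_force: 46.6
```

arm_command(series="0 0 0 0 0 -0.01 0.4;0 0 0 0 0 -0.02 0.4;0 0 0 0 0 -0.02 0.4")

```text
time: 20.1
eef_pos: [0.4502, 0.2497, 0.1132]
tcp_rot: [[0.954, 0.301, 0.001], [0.301, -0.954, -0.001], [0.0, 0.001, -1.0]]
ft_force: [-1.5, -1.0, 5.7]
opening: 0.695
grasp_force: 47.6
```

```bash
python3 f2.py
```

```text
{'time': 20.1, 'eef_pos': [0.4502, 0.2497, 0.1132], 'tcp_rot': [[0.9537, 0.3008, 0.0007], [0.3008, -0.9537, -0.0005], [0.0005, 0.0007, -1.0]], 'joint_pos': [-2.6413, 21.2857, -35.4136, 114.8546, 16.3264, 48.6877, -119.6048], 'ft_force': [-1.4747, -1.0276, 5.6859], 'opening': 0.695, 'grasp_force': 47.5521}
side 297 top 131 wrist 10664 foot [0.45   0.2481 0.0067] lean +y' 0.018 xtilt 0.007 cost/n 1.14 top [0.4502 0.2505 0.1297] lipL z 0.0064 lipR z 0.007
```

arm_command(series="0 0 0 0 0 0 0.72;0 0 0 0 0 0 0.76;0 0 0 0 0 0 0.8;0 0 0 0 0 0 0.9;0 0 0 0 0 0 1;0 0 0 0 0 0 1;0 0 0 0 0 0 1")

```text
time: 20.95
eef_pos: [0.4497, 0.2495, 0.1119]
tcp_rot: [[0.954, 0.301, -0.0], [0.301, -0.954, 0.0], [-0.0, -0.0, -1.0]]
ft_force: [-0.9, -0.1, 0.8]
opening: 1.001
grasp_force: 0.0
```

arm_command(series="0 0 0 0 0 0.1 1;0 0 0 0 0 0.25 1;0 0 0 0 0 0.4 1;0 0 0 0 0 0.6 1;0 0 0 0 0 0.8 1;0 0 0 0 0 1 1;0 0 0 0 0 1 1")

```text
time: 21.65
eef_pos: [0.4521, 0.2513, 0.2167]
tcp_rot: [[0.954, 0.301, 0.008], [0.301, -0.954, 0.003], [0.009, -0.001, -1.0]]
ft_force: [0.4, 1.3, -0.4]
opening: 1.0
grasp_force: 0.0
```

```bash
python3 - <<'E'
import fit as F;from w import *
s=monitor.state();ss(s);R=np.array(s["tcp_rot"]);F.YAW=np.arctan2(-R[1,1],-R[0,1])-np.pi/2
F.fit([.45,.2495,.008],zlo=.03,ytilt=True)
for n in["side","top"]:
    p=viewer.camera(n)
    if n=="side": cv2.imwrite("pics/s3.png",cv2.resize(p["frame"][100:360,150:330],None,fx=2.2,fy=2.2)[...,::-1])
    for t in["jar","salt_shaker","tea_tin","brew_pod_0"]:
        for d in masks_of(t,p)[:1]:
            X,_=cloud(p,d["pixels"]);print(n,t,round(d["score"],2),np.median(X,0).round(3),np.percentile(X,3,0).round(3),np.percentile(X,97,0).round(3))
E
```

```text
{'time': 21.65, 'eef_pos': [0.4521, 0.2513, 0.2167], 'tcp_rot': [[0.9536, 0.301, 0.0082], [0.3009, -0.9536, 0.0035], [0.0089, -0.0009, -1.0]], 'joint_pos': [0.9427, 12.7589, -38.3114, 110.3004, 9.287, 59.4563, -113.8405], 'ft_force': [0.3619, 1.285, -0.3851], 'opening': 1.0, 'grasp_force': 0.0}
side 349 top 0 wrist 3361 foot [0.4512 0.2485 0.0068] lean +y' 0.009 xtilt 0.004 cost/n 1.0 top [0.4512 0.2498 0.1298] lipL z 0.0067 lipR z 0.007
side jar 0.97 [ 0.452 -0.293  0.057] [ 0.365 -0.35   0.006] [ 0.543 -0.169  0.079]
side salt_shaker 0.75 [ 0.437 -0.022  0.049] [ 0.422 -0.03   0.007] [ 0.456 -0.007  0.089]
side tea_tin 0.55 [0.539 0.383 0.039] [0.514 0.371 0.002] [0.566 0.421 0.064]
top jar 0.83 [ 0.448 -0.243  0.058] [ 0.364 -0.332  0.01 ] [ 0.541 -0.157  0.078]
top salt_shaker 0.57 [ 0.432 -0.007  0.075] [ 0.42  -0.026  0.004] [0.452 0.011 0.09 ]
top tea_tin 0.82 [0.533 0.406 0.056] [0.514 0.379 0.018] [0.56  0.429 0.073]
top brew_pod_0 0.68 [ 0.45  -0.402  0.037] [ 0.434 -0.426  0.001] [ 0.471 -0.388  0.046]
```

View pics/s3.png

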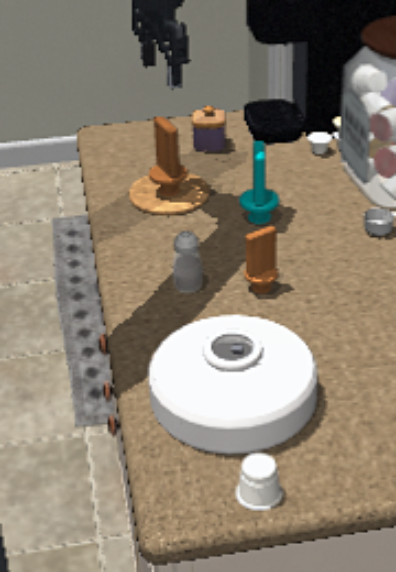

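The stopper stands upright at the centre of the coaster. The jar is flat and the neighbours haven't moved.

```bash
python3 -c "
from bench import order;print(order.hand_in())"
```

```text
the job is handed in; nothing more can be done
None
```

I rocked the stopper left (about 0.36 rad) and then right (about 0.34 rad), lifted it out, stood it upright on the coaster and handed the job in at about 22 s; the last camera check showed the jar flat and the shaker, tin and pod unmoved, but no verdict came back.

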